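# Clamp a printing block with the cam fixture

### The arm

A 6-joint arm with a two-finger parallel gripper is mounted at the origin on the work surface. World frame = base frame: x ahead of the robot, y to its left, z up, the work surface at z = 0. Lengths are in mm, angles in rad, forces in N, time in s.
With the tool pointing down it reaches from about 275 to 750 mm from the base axis. Payload 10.2 kg.
Tool frame: the origin (TCP) lies on the centre line of the jaws, within the pads' length; the fingertips stand 8 mm ahead of it and the grasp point (between the pads) lies 11 mm behind it; x points along the fingers, y is the direction in which the jaws open and shut, and the axes are right-handed (so a half turn about x gives the same grasp; the last joint's range is limited). The gripper opens to 85 mm and grips with 20 to 120 N. Pads are 22 mm wide; open, the fingers measure 114 mm over their backs; the gripper's body (76 mm by 85 mm) begins 54 mm behind the grasp point. The pads swing forward as they close: fully open they stand 13 mm farther back than shut.
Start: joints at [1.047, 0.313, 1.498, -0, 1.331, -0.223], TCP at [155.562, 501.429, 217.694] pointing down, gripper open.
Joint ranges: [-2.94, 2.94], [-0.97, 2.17], [0.19, 2.56], [-1.23, 4.37], [0.02, 3.11], [-2.88, 2.88]. Speed limits (rad/s): [2.39, 2.39, 3.01, 3.14, 3.14, 3.14].

### API

Orientations are given as a unit quaternion [w, x, y, z].
In Python, from rig import ctrl, vision, workorder gives the robot as it stands. The module is installed in compiled form; this text tells all that it offers.
- The arm moves only by the shell command python3 -m jog 'ROWS' [OPENING] [FORCE]. ROWS is JSON, a list that holds one entry, the list of rows, each a list of 6 numbers: the shift along the tool's x, y, z in m, then the turn, a rotation vector about the tool's x, y, z in rad. A call has 1 to 12 rows; each row shifts and turns the commanded pose from where the row before left it, along the tool's axes as they then stand; what a row does not reach is not made up. A row lasts 1/8 s, in which the tool goes at most 62.5 mm and 10.7 degrees, less where a joint would pass 70% of its speed; a pose out of reach is approached as far as the arm can. A call is refused whole if a number of a shift passes 0.0625 or a number of a turn 0.188, either way. A call with a gripper value outside its range is refused whole. OPENING is the closure in counts, from 0 (fully open) to 255 (shut), set as the call begins (- or left out, the last holds). The fingers move at their own pace and stop on an object; FORCE is the grip in N (left out, the last holds). Time passes only in rows, so rows that do not move let the fingers close. It gives the time, the measured TCP pose, the force and the opening at its end, in the units of the state.
- ctrl.sense(): the state, without advancing time (a new reading comes with each control period).
- vision.capture(name): name is "scene" or "top" or "wrist"; returns a dict with "image" (420x560x3 uint8, red, green, blue), "mtx" (3x3 intrinsics, pixels), "R" (3x3) and "t" (3): a world point X has camera coordinates R X + t; the wrist camera has in their place "hand_eye" (4x4, takes a point from camera to tool coordinates, whose origin is the TCP and whose axes are the tool frame's). Camera axes: x right, y down, z forward; pixel columns grow to the right and rows downward; lengths in mm; the calibration is good to about 2 mm. The wrist camera is an equidistant fisheye: a pixel r from the principal point sees the ray r / f radians off the axis. A picture is of the moment at which its call begins: read the wrist's pose just before it. There is no depth.
- workorder.finish_job(): hands the job in, once; it reports no verdict.
The state is a dict: "time_s": time; "joints": joint angles; "dq": joint speeds; "tau": joint torques, N m; "eef_pos": TCP position; "ee_rot": TCP orientation; "force": force on the tool from outside, world axes, zero at the start; "wrist_torque": the same for the moment, N m; "grip_width": opening from 0.0 (shut) to 1.0 (fully open).
Only numpy, scipy, OpenCV 4.12 (cv2) and the standard library are available. Lean on these libraries where they do the work, as an engineer would, in place of code of your own. Each camera call takes 0.05 s, during which the arm holds its last target.

### The job

Set the green-faced printing block down in the nest of the cam clamp and let go of it, then turn the crank gently anticlockwise (seen from above) until the roller rests on the cam's dwell, and let go, so that the block stays clamped against the wooden fence. Do not run the cam on past its dwell, and leave the other blocks, the cup, the bottle and the ink tin where they are.

Things in the scene. Friction and masses are not known exactly. Their poses are not given: they have to be found in the camera images.
- fixture: Cam clamp: grey plate 130 (x) x 232 (y) x 12 mm fixed to the table; origin at the middle of its underside, z up. Camshaft at its -y end, nest at its +y end. A cam on the upright shaft pushes a brass roller towards +y; the roller's slide carries a sprung wooden jaw that presses the block onto the wooden fence (face at y = 96, top at z = 30 mm). The crank stands above all of it.
- nest (a point): Middle of the nest on the plate's top, z = 12 mm, y = 74 mm in the fixture frame (22 mm from the fence face): put the block's underside here, its 56 mm length along the fixture's x. Aluminium end guides, 62 mm apart in x and 8 mm high; open jaw 54 mm from the fence, 46 mm wide, top 34 mm above the table. Jaw and fence stand close along the 44 mm sides: hold the block by its ends.
- shaft_axis (a point): Point on the camshaft's vertical axis (fixture y = -54 mm), at knob mid height, 100 mm above the table. The cam has a low part, a 1.7 rad rise (18 mm), a dwell of constant radius 0.65 rad long (blue sector painted on the cam), then a steep drop. The cam's setting on the shaft relative to the crank differs each time by up to 0.75 rad either way.
- crank_knob (a point): Centre of the red crank knob, upright, 26 mm diameter, 45 mm tall (78 to 123 mm above the table), 70 mm from the shaft axis; it spins freely on its pin. The crank arm below it tops out 75 mm above the table. It starts 0 to 0.6 rad anticlockwise of fixture +x and has 2.1 to 4.3 rad to turn to mid dwell.
- fence: The pale wooden fence on the fixture, 90 x 16 x 18 mm; origin at the middle of the lower edge of its face towards the nest, fixture axes. On the dwell the sprung jaw holds the block against it with 17 to 18 N.
- stop_post: Thin yellow post with an arm over the cam, at the fixture's -x edge, top 50 mm above the table; origin at its foot, fixture axes. If the crank runs on over the drop, a pin on the cam strikes it.
- camshaft: The steel camshaft with crank arm, knob and cam; origin on the axis at table height, x along the crank arm towards the knob. Turning takes about 1 N at the knob on the low part and on the dwell and 3 to 9 N, growing, on the rise; let go on the rise it springs back, on the dwell it stays. On the drop it pulls ahead with more than 25 N.
- green_block_centre (a point): Printing block 56 x 44 x 40 mm: pale wood with a green top face; this point is its centre, 20 mm above its underside; x runs along its 56 mm length, z up. This is the one to clamp.
- blue_block_centre (a point): Printing block 56 x 44 x 40 mm: pale wood with a blue top face; this point is its centre, 20 mm above its underside; x runs along its 56 mm length, z up. Leave alone.
- terracotta_block_centre (a point): Printing block 56 x 44 x 40 mm: pale wood with a brick-red top face; this point is its centre, 20 mm above its underside; x runs along its 56 mm length, z up. Leave alone.
- cup: White cup, 72 mm across, 70 mm tall; origin at the middle of its underside. Leave alone.
- water_bottle: Amber bottle, 68 mm across, 200 mm tall; origin at the middle of its underside. Leave alone.
- ink_tin: Blue ink tin, 68 mm across, 38 mm tall; origin at the middle of its underside. Leave alone.

How it is judged (in metres and radians):
On the way:
1. the green block stands in the nest, let go, while the jaw is still open (horizontal distance between green_block_centre and nest below 0.014 m and z of green_block_centre in the frame of fixture below 0.035 m and angle between the x axis of green_block_centre and the x axis of fixture, either way round below 0.25 rad and contact force between green_block and fence below 2 N and contact force between the fingers and green_block below 0.1 N), for 0.2 s.
At the end, for the whole second after the job is handed in: The roller rests on the cam's dwell, so that the block is pressed onto the fence with over 16 N; the crank is still; the green block lies flat on the plate in the nest, within 6 mm of its middle lengthways, square (0.08 rad) against the fence within 3 mm (contact force between green_block and fence above 12 N and x of green_block_centre in the frame of fixture between -0.006 and 0.006 m and y of green_block_centre in the frame of fixture between 0.071 and 0.077 m and z of green_block_centre in the frame of fixture between 0.029 and 0.035 m and angle between the x axis of green_block_centre and the x axis of fixture, either way round below 0.08 rad and angle between the z axis of green_block_centre and the z axis of fixture, either way round below 0.08 rad and angular speed of camshaft below 0.3 rad/s); the robot touches nothing.
It fails at once if the crank is run past the dwell, so that the cam's pin strikes the stop post (over 2 N) (contact force between stop_post and camshaft above 2 N).
It fails at once if another block, the cup, the bottle or the ink tin is moved by more than 30 mm (distance of any of blue_block_centre, terracotta_block_centre, cup, water_bottle, ink_tin from where it was at the start of the episode above 0.03 m).
It also fails if it takes over 72 s, if anything falls off the work surface, if the arm or the gripper's body presses on something with over 40 N, if the wrist force passes 120 N, or if a joint passes its speed limit or range.

## Working session

There is one attempt and no reset: what is moved stays moved. The work goes in short steps, Python scripts to look and compute and a shell command to move; the robot and the scene stay as the last step left them, time stands still between calls to the robot, and variables do not carry over. Pictures are saved under pics/ and viewed, and the job is handed in when it is done.

```bash
mkdir -p pics; ls; python3 - <<'E'
from rig import ctrl, vision
import cv2,numpy as np
s=ctrl.sense();print(s)
for n in("scene","top","wrist"):
    c=vision.capture(n);cv2.imwrite(f"pics/{n}0.png",cv2.cvtColor(c["image"],cv2.COLOR_RGB2BGR))
    print(n,{k:np.round(v,4).tolist() for k,v in c.items() if k!="image"})
E
```

```text
pics
{'time_s': 0.0, 'joints': array([ 1.04655584e+00,  3.13440919e-01,  1.49845720e+00, -1.76722997e-05,
        1.33099205e+00, -2.23394173e-01]), 'dq': array([-0.00145003,  0.00092194, -0.00065136, -0.0013836 ,  0.00137852,
       -0.00134515]), 'tau': array([-4.19538401e-04, -4.12272656e+01, -2.59746015e+01, -2.15596028e-04,
        4.19676522e-03, -8.76751130e-06]), 'eef_pos': array([155.44144811, 501.16652042, 217.13216015]), 'ee_rot': array([ 0.69896016,  0.10553379,  0.6992839 , -0.10639235]), 'force': array([ 0.05332447,  0.13216852, -0.57598062]), 'wrist_torque': array([ 0.0704113 ,  0.02080431, -0.00173751]), 'grip_width': 1.0020541205683264}
scene {'mtx': [[533.0874, 0.0, 282.4045], [0.0, 533.0874, 208.7667], [0.0, 0.0, 1.0]], 'R': [[0.4632, 0.8861, -0.0135], [0.5358, -0.2921, -0.7922], [-0.706, 0.3598, -0.6101]], 't': [-245.0292, -259.0108, 1777.9293]}
top {'mtx': [[470.5308, 0.0, 269.8556], [0.0, 470.5308, 219.2826], [0.0, 0.0, 1.0]], 'R': [[-0.0168, -0.9998, -0.0098], [-0.9984, 0.0174, -0.0539], [0.0541, 0.0089, -0.9985]], 't': [-15.5466, 572.2575, 1177.7849]}
wrist {'mtx': [[325.1923, 0.0, 280.7239], [0.0, 325.1923, 212.7834], [0.0, 0.0, 1.0]], 'hand_eye': [[0.0004, -0.2704, 0.9627, -157.6747], [1.0, -0.0, -0.0004, -0.7747], [0.0002, 0.9627, 0.2704, -68.8651], [0.0, 0.0, 0.0, 1.0]]}
```

View pics/top0.png

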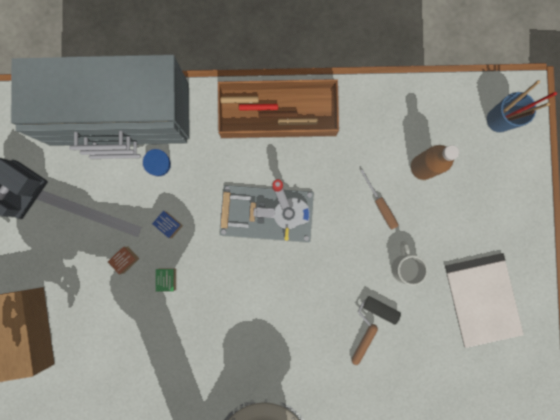

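View pics/scene0.png

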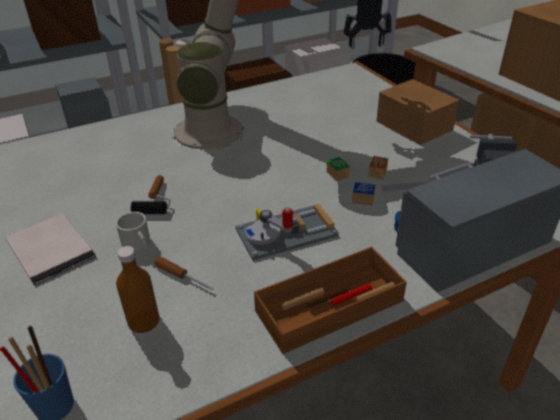

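View pics/wrist0.png

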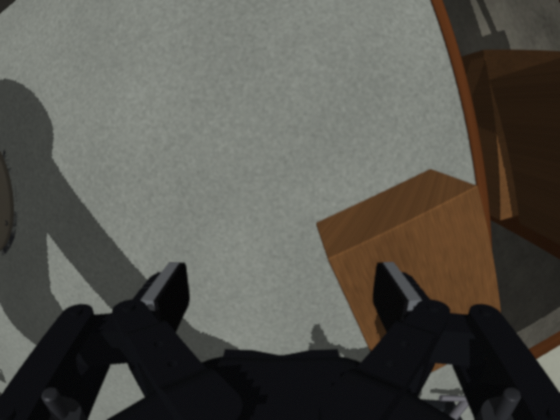

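```bash
python3 - <<'E'
import cv2
i=cv2.imread("pics/top0.png")
cv2.imwrite("pics/top0_fix.png",cv2.resize(i[165:255,205:325],None,fx=6.6,fy=6.6,interpolation=cv2.INTER_CUBIC))
cv2.imwrite("pics/top0_blk.png",cv2.resize(i[205:300,100:190],None,fx=6,fy=6,interpolation=cv2.INTER_CUBIC))
E
```

```text
(no output)
```

View pics/top0_fix.png

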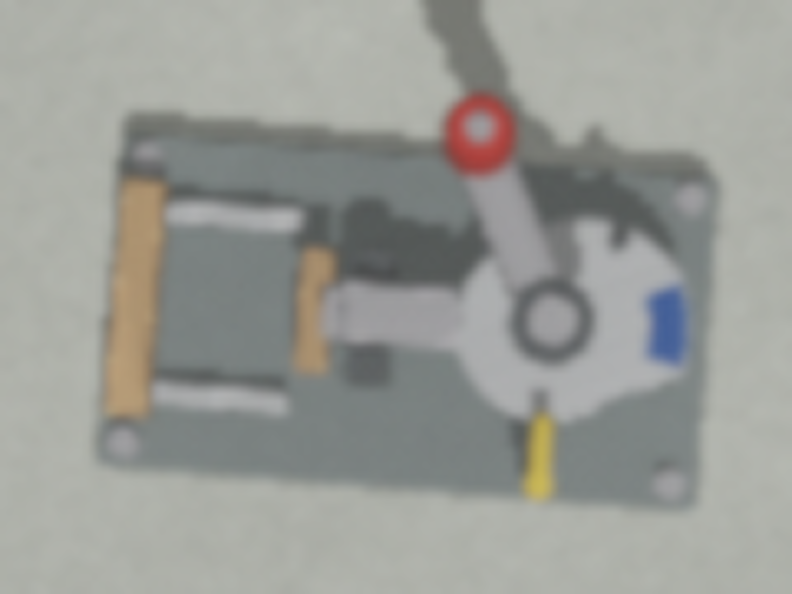

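View pics/top0_blk.png

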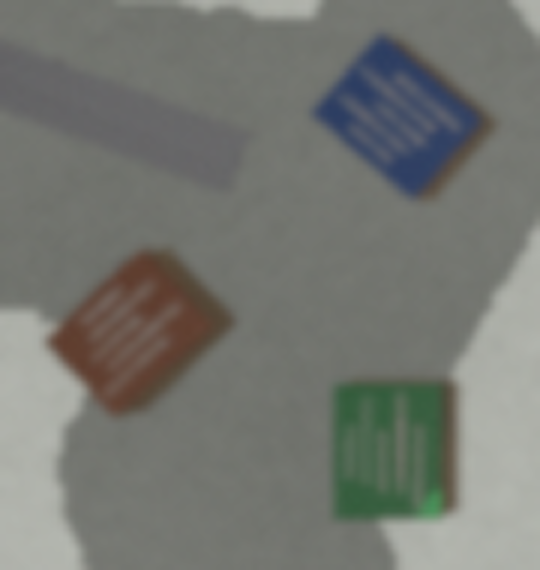

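```bash
cat > h.py <<'E'
from rig import ctrl, vision
import cv2,numpy as np
from scipy.spatial.transform import Rotation as Rn
def pix2w(cam,uv,z):
    K,R,t=cam["mtx"],cam["R"],cam["t"]
    d=np.linalg.inv(K)@np.array([uv[0],uv[1],1.]); C=-R.T@t; d=R.T@d
    return C+d*(z-C[2])/d[2]
def w2pix(cam,X):
    p=cam["mtx"]@(cam["R"]@np.array(X,float)+cam["t"]);return p[:2]/p[2]
def rot(s): q=s["ee_rot"];return Rn.from_quat([q[1],q[2],q[3],q[0]])
def wrist2w(c,s,uv,z):
    K=c["mtx"];p=np.array([(uv[0]-K[0,2]),(uv[1]-K[1,2])]);r=np.hypot(*p);th=r/K[0,0]
    d=np.r_[np.sin(th)*p/r,np.cos(th)];H=c["hand_eye"]
    M=rot(s).as_matrix();o=M@H[:3,3]+s["eef_pos"];d=M@H[:3,:3]@d
    return o+d*(z-o[2])/d[2]
def w2wrist(c,s,X):
    H=c["hand_eye"];M=rot(s).as_matrix()
    p=H[:3,:3].T@(M.T@(np.array(X,float)-s["eef_pos"])-H[:3,3]);th=np.arctan2(np.hypot(p[0],p[1]),p[2])
    return c["mtx"][:2,2]+c["mtx"][0,0]*th*p[:2]/np.hypot(p[0],p[1])
def moveto(pos,yaw_R):
    "tool-axis shift from present pose to pos and rotvec, assuming turn done after shift"
    s=ctrl.sense();r=rot(s);return r.inv().apply(np.array(pos)-s["eef_pos"])/1000,(r.inv()*yaw_R).as_rotvec()
E
python3 - <<'E'
from h import *
c=vision.capture("top");np.set_printoptions(precision=1,suppress=True)
f=lambda x,y,z:pix2w(c,(205+(x+.5)/6.6-.5,165+(y+.5)/6.6-.5),z)
g=lambda x,y,z:pix2w(c,(100+(x+.5)/6-.5,205+(y+.5)/6-.5),z)
P=[f(*p,12) for p in((128,137),(718,180),(693,507),(98,463))]
o=sum(P)/4;print("plate",o,[np.linalg.norm(P[i]-P[i-3]) for i in range(4)])
yv=(P[0]-P[1]+P[3]-P[2]);a=np.arctan2(-yv[0],yv[1]);xv=P[0]-P[3]+P[1]-P[2];print("yaw",a,np.arctan2(xv[1],xv[0]))
M=np.array([[np.cos(a),-np.sin(a),0],[np.sin(a),np.cos(a),0],[0,0,1]])
lo=lambda w:M.T@(w-np.r_[o[:2],0])
for n,p,z in(("knob",(480,128),123),("shaft",(550,320),80),("fence top L",(142,182),30),("fence face mid",(157,300),30),("post",(540,455),50),("guide",(300,218),20),("guideB",(285,405),20),("blue in",(650,326),40),("blue out",(684,327),40)):
    print(n,f(*p,z),lo(f(*p,z)))
G=[g(*p,40) for p in((334,382),(442,380),(443,518),(334,519))]
print("green",sum(G)/4,[np.linalg.norm(G[i]-G[i-3]) for i in range(4)]);v=G[0]-G[3]+G[1]-G[2];print(np.arctan2(v[1],v[0]))
for n,p in(("blue",(402,117)),("terra",(135,335))):print(n,g(*p,40))
E
```

```text
plate [587.6 -17.1  12. ] [np.float64(228.77680521325334), np.float64(126.54696193874663), np.float64(229.45043065358007), np.float64(126.6430594102045)]
yaw -0.09092873913322265 -0.1003507171026394
knob [647.7 -44.9 123. ] [ 62.3 -22.2 123. ]
shaft [582.6 -69.5  80. ] [ -0.2 -52.6  80. ]
fence top L [641.3  83.4  30. ] [ 44.4 105.   30. ]
fence face mid [596.2  78.3  30. ] [-0.1 95.7 30. ]
post [534.3 -65.7  50. ] [-48.7 -53.2  50. ]
guide [627.5  23.9  20. ] [36.  44.5 20. ]
guideB [555.8  30.7  20. ] [-36.   44.7  20. ]
blue in [ 582.4 -108.2   40. ] [  3.  -91.2  40. ]
blue out [ 581.8 -121.    40. ] [   3.6 -104.    40. ]
green [426.  237.9  40. ] [np.float64(44.64627797206151), np.float64(56.53978303549586), np.float64(44.94084024331447), np.float64(56.143591206363276)]
-0.001069535257859965
blue [563.1 231.5  40. ]
terra [474.8 342.5  40. ]
```

```bash
cat >> h.py <<'E'
def Rd(psi):
    "tool down, tool y at world heading psi"
    x=np.array([0,0,-1.]);y=np.array([np.cos(psi),np.sin(psi),0]);return Rn.from_matrix(np.c_[x,y,np.cross(x,y)])
E
python3 - <<'E'
from h import *
np.set_printoptions(precision=4,suppress=True)
s=ctrl.sense();m=rot(s).as_matrix();print(m);print("psi",np.arctan2(m[1,1],m[0,1]),s["joints"],s["time_s"])
for psi in(0,np.pi): print(moveto([426,238,120],Rd(psi)))
E
```

```text
[[-0.0004  0.2963  0.9551]
 [-0.0007  0.9551 -0.2963]
 [-1.     -0.0008 -0.0002]]
psi 1.269999843083359 [ 1.0466  0.3132  1.4982 -0.      1.331  -0.2234] 0.2
(array([ 0.0974, -0.1712,  0.3364]), array([1.27  , 0.0003, 0.0008]))
(array([ 0.0974, -0.1712,  0.3364]), array([-1.8716, -0.0009,  0.0004]))
```

```bash
python3 -m jog '[[[0.008,-0.0285,0.056,0,0,0],[0.01,-0.0285,0.056,0,0,0],[0.01,-0.0285,0.056,0,0,0],[0.01,-0.0285,0.056,0,0,0],[0.01,-0.0285,0.056,0,0,0],[0.01,-0.0285,0.056,0,0,0],[0,0,0,0.18,0,0],[0,0,0,0.18,0,0],[0,0,0,0.18,0,0],[0,0,0,0.18,0,0],[0,0,0,0.18,0,0],[0,0,0,0.18,0,0]]]' 0 30 && python3 -m jog '[[[0,0,0,0.18,0,0],[0,0,0,0.01,0,0],[0,0,0,0,0,0],[0,0,0,0,0,0]]]'
python3 - <<'E'
from h import *
np.set_printoptions(precision=4,suppress=True)
s=ctrl.sense();c=vision.capture("wrist");cv2.imwrite("pics/w1.png",cv2.cvtColor(c["image"],cv2.COLOR_RGB2BGR))
print(s["eef_pos"],s["joints"],s["force"],s["time_s"])
for X in((398,216,40),(398,260,40),(454,260,40),(454,216,40)):print(w2wrist(c,s,X))
print(moveto([426,238,18],Rd(0)))
E
```

```text
time_s: 1.7
eef_pos: [421.2, 243.0, 160.6]
ee_rot: [0.544, 0.452, 0.544, -0.452]
force: [0.0, 0.2, -0.1]
grip_width: 1.002
time_s: 2.2
eef_pos: [421.2, 243.0, 160.7]
ee_rot: [0.5, 0.499, 0.5, -0.5]
force: [-1.3, 0.8, -0.1]
grip_width: 0.999
[421.2056 243.0073 160.671 ] [ 0.2818  0.2831  1.6947 -0.      1.1639  0.2798] [-1.298   0.7865 -0.0873] 2.2
[255.7179 230.4027]
[254.8075 182.4459]
[319.0306 182.6284]
[317.4757 230.455 ]
(array([0.1427, 0.0048, 0.005 ]), array([0.0015, 0.    , 0.    ]))
```

View pics/w1.png

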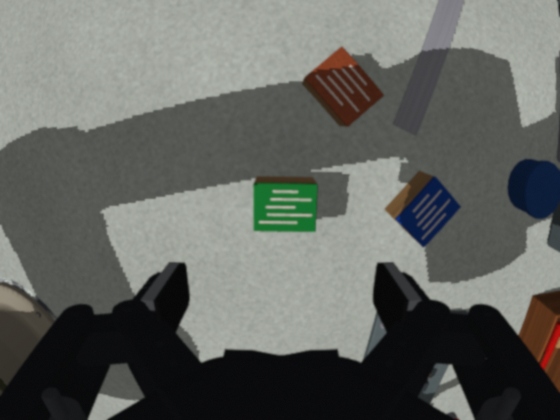

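```bash
python3 -m jog '[[[0.04,0.0045,0.005,0,0,0],[0.04,0,0,0,0,0],[0.04,0,0,0,0,0],[0.022,0,0,0,0,0],[0,0,0,0,0,0],[0,0,0,0,0,0]]]' && python3 -m jog '[[[0,0,0,0,0,0],[0,0,0,0,0,0],[0,0,0,0,0,0],[0,0,0,0,0,0],[0,0,0,0,0,0],[0,0,0,0,0,0],[0,0,0,0,0,0],[0,0,0,0,0,0]]]' 255 40
```

```text
time_s: 3.0
eef_pos: [426.4, 238.2, 19.7]
ee_rot: [0.5, 0.5, 0.5, -0.499]
force: [-0.2, -0.6, 1.0]
grip_width: 0.999
time_s: 4.0
eef_pos: [426.1, 238.2, 19.9]
ee_rot: [0.5, 0.5, 0.5, -0.5]
force: [-3.7, -1.1, 9.7]
grip_width: 0.634
```

```bash
python3 -m jog '[[[-0.02,0,0,0,0,0],[-0.04,0,0,0,0,0],[-0.04,0,0,0,0,0],[0,0,0,0,0,0],[0,0,0,0,0,0]]]'
python3 - <<'E'
from h import *
np.set_printoptions(precision=4,suppress=True)
s=ctrl.sense();c=vision.capture("wrist");cv2.imwrite("pics/w2.png",cv2.cvtColor(c["image"],cv2.COLOR_RGB2BGR))
a=-.0945;n=np.array([587.6,-17.1])+74*np.array([-np.sin(a),np.cos(a)]);print("nest",n)
print(s["eef_pos"],moveto([*n,120],Rd(a)))
E
```

```text
time_s: 4.62
eef_pos: [425.3, 237.9, 118.1]
ee_rot: [-0.5, -0.5, -0.5, 0.5]
force: [-0.2, -0.7, 0.1]
grip_width: 0.628
nest [594.5826  56.5698]
[425.2805 237.8749 118.1274] (array([-0.0025,  0.1695,  0.1813]), array([0.0945, 0.0006, 0.0017]))
```

View pics/w2.png

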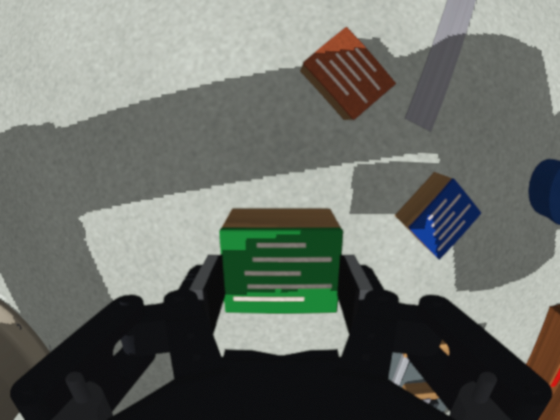

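```bash
python3 -m jog '[[[0,0.028,0.030,0,0,0],[0,0.0283,0.0303,0,0,0],[0,0.0283,0.0303,0,0,0],[0,0.0283,0.0303,0,0,0],[0,0.0283,0.0303,0,0,0],[0,0.0283,0.0303,0,0,0],[0,0,0,0.0945,0,0],[0,0,0,0,0,0],[0,0,0,0,0,0]]]'
python3 - <<'E'
from h import *
np.set_printoptions(precision=4,suppress=True)
s=ctrl.sense();c=vision.capture("wrist");cv2.imwrite("pics/w3.png",cv2.cvtColor(c["image"],cv2.COLOR_RGB2BGR))
t=vision.capture("top");i=cv2.cvtColor(t["image"],cv2.COLOR_RGB2BGR);cv2.imwrite("pics/t3.png",cv2.resize(i[165:255,205:325],None,fx=6.6,fy=6.6,interpolation=cv2.INTER_CUBIC))
a=-.0945;o=np.array([587.6,-17.1,0])
F=lambda x,y,z:o+[np.cos(a)*x-np.sin(a)*y,np.sin(a)*x+np.cos(a)*y,z]
print(s["eef_pos"],s["joints"],moveto(F(0,74,31),Rd(a)))
for p in((-45,96,30),(45,96,30),(-45,112,30),(45,112,30),(-23,42,34),(23,42,34),(-65,116,12),(65,116,12)):print(p,w2wrist(c,s,F(*p)))
E
```

```text
time_s: 5.8
eef_pos: [594.8, 56.9, 118.1]
ee_rot: [-0.476, -0.522, -0.477, 0.523]
force: [0.3, -0.7, -0.9]
grip_width: 0.628
[594.7555  56.9133 118.0602] [-0.1005  0.5598  1.3983 -0.      1.1848 -0.0083] (array([ 0.0875, -0.0003,  0.0004]), array([0.0017, 0.    , 0.0005]))
(-45, 96, 30) [223.4674 184.1875]
(45, 96, 30) [339.443  184.4544]
(-45, 112, 30) [222.8115 163.7387]
(45, 112, 30) [340.2042 164.0197]
(-23, 42, 34) [252.7119 251.2341]
(23, 42, 34) [309.8799 251.3491]
(-65, 116, 12) [202.8509 156.7123]
(65, 116, 12) [360.0722 157.0905]
```

View pics/w3.png

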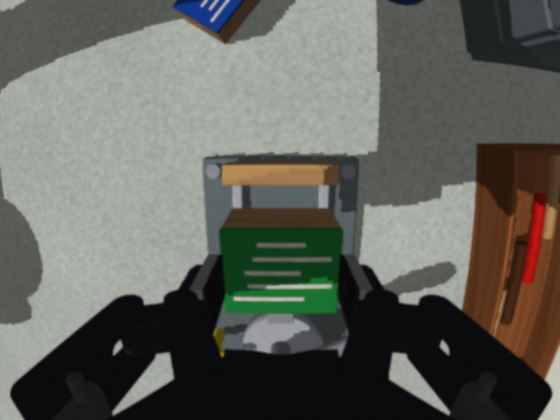

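View pics/t3.png

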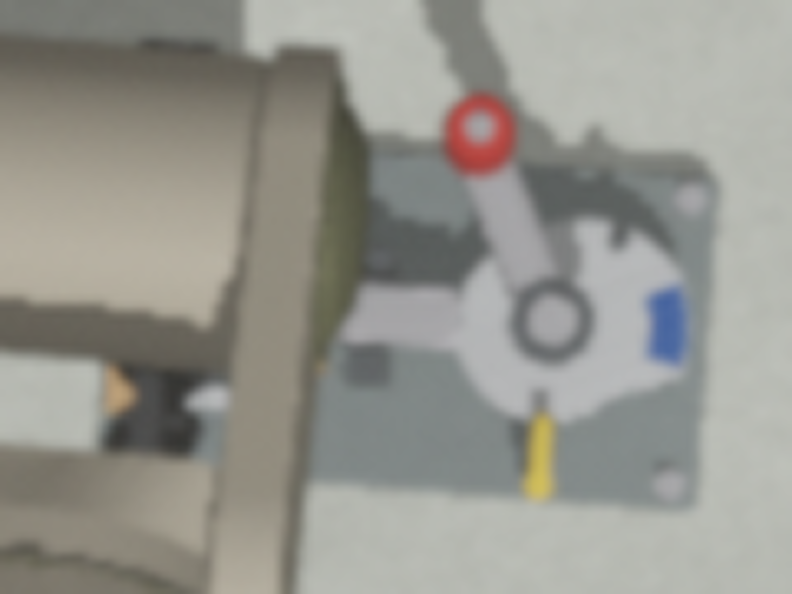

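```bash
python3 -m jog '[[[0.03,0,0,0,0,0],[0.03,0,0,0,0,0],[0.014,0,0,0,0,0],[0.005,0,0,0,0,0],[0.004,0,0,0,0,0],[0.0025,0,0,0,0,0],[0,0,0,0,0,0],[0,0,0,0,0,0]]]'
```

```text
time_s: 6.9
eef_pos: [595.4, 56.5, 33.5]
ee_rot: [0.476, 0.523, 0.476, -0.523]
force: [0.1, -0.0, -0.9]
grip_width: 0.635
```

```bash
python3 -m jog '[[[0.0012,0,0,0,0,0],[0,0,0,0,0,0],[0,0,0,0,0,0]]]'; 
python3 - <<'E'
from h import *
s=ctrl.sense();c=vision.capture("wrist");cv2.imwrite("pics/w4.png",cv2.cvtColor(c["image"],cv2.COLOR_RGB2BGR))
E
```

```text
time_s: 7.28
eef_pos: [595.3, 56.5, 32.1]
ee_rot: [0.476, 0.523, 0.476, -0.523]
force: [1.0, -0.8, -0.2]
grip_width: 0.631
```

View pics/w4.png

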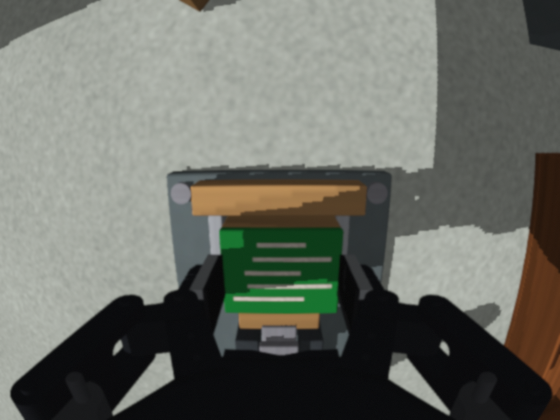

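The block sits between jaw and fence, centred (221–341 in columns against a fence at 192–365), its top edge at row 228. Now I'll release it.

```bash
python3 -m jog '[[[0,0,0,0,0,0],[0,0,0,0,0,0],[0,0,0,0,0,0],[0,0,0,0,0,0],[0,0,0,0,0,0],[0,0,0,0,0,0]]]' 0 30 && python3 -m jog '[[[-0.02,0,0,0,0,0],[-0.04,0,0,0,0,0],[-0.05,0,0,0,0,0],[-0.03,0,0,0,0,0],[0,0,0,0,0,0],[0,0,0,0,0,0]]]'
python3 - <<'E'
from h import *
np.set_printoptions(precision=1,suppress=True)
s=ctrl.sense();c=vision.capture("wrist");cv2.imwrite("pics/w5.png",cv2.cvtColor(c["image"],cv2.COLOR_RGB2BGR))
a=-.0945;o=np.array([587.6,-17.1,0])
F=lambda x,y,z:o+[np.cos(a)*x-np.sin(a)*y,np.sin(a)*x+np.cos(a)*y,z]
for p in((-28,96,52),(28,96,52),(-28,52,52),(28,52,52)):print(p,w2wrist(c,s,F(*p)))
i=cv2.cvtColor(c["image"],cv2.COLOR_RGB2BGR);cv2.imwrite("pics/w5z.png",cv2.resize(i[140:340,180:380],None,fx=3,fy=3))
E
```

```text
time_s: 8.07
eef_pos: [595.2, 56.5, 32.0]
ee_rot: [-0.476, -0.523, -0.476, 0.523]
force: [0.5, -0.2, 0.1]
grip_width: 1.0
time_s: 8.82
eef_pos: [594.7, 56.5, 170.8]
ee_rot: [-0.475, -0.523, -0.476, 0.524]
force: [0.3, -1.3, 0.2]
grip_width: 1.0
(-28, 96, 52) [249.  177.1]
(28, 96, 52) [313.9 177.1]
(-28, 52, 52) [250.2 225.7]
(28, 52, 52) [312.7 225.7]
```

View pics/w5z.png

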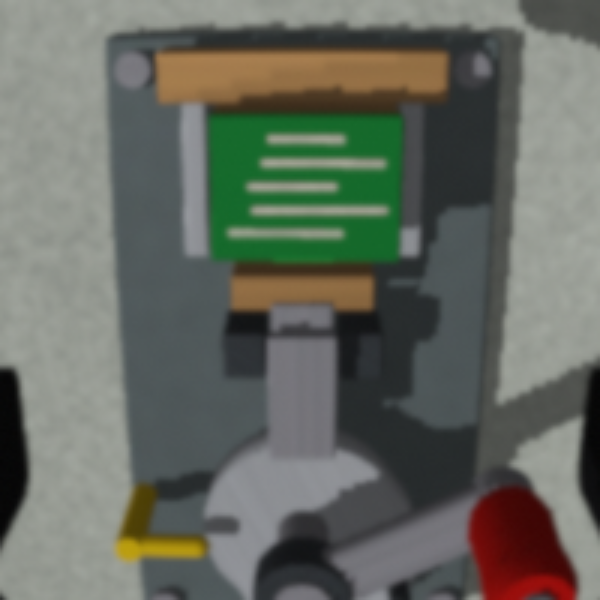

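```bash

python3 - <<'E'
from h import *
np.set_printoptions(precision=4,suppress=True)
print(moveto([647.7,-44.9,150],Rd(0.379-np.pi/2)))
E
```

```text
(array([0.0203, 0.0625, 0.096 ]), array([1.0973, 0.0014, 0.0024]))
```

```bash
python3 -m jog '[[[0,0.0208,0.032,0,0,0],[0,0.0208,0.032,0,0,0],[0.01,0.0209,0.032,0,0,0],[0.01,0,0,0,0,0],[0,0,0,0.183,0,0],[0,0,0,0.183,0,0],[0,0,0,0.183,0,0],[0,0,0,0.183,0,0],[0,0,0,0.183,0,0],[0,0,0,0.182,0,0],[0,0,0,0,0,0],[0,0,0,0,0,0]]]'
python3 - <<'E'
from h import *
np.set_printoptions(precision=4,suppress=True)
s=ctrl.sense();c=vision.capture("wrist");i=cv2.cvtColor(c["image"],cv2.COLOR_RGB2BGR);cv2.imwrite("pics/w6.png",i)
print(s["eef_pos"],s["joints"],moveto([647.7,-44.9,93],Rd(0.379-np.pi/2)))
print(w2wrist(c,s,(647.7,-44.9,123)),w2wrist(c,s,(582.5,-70.9,76)))
E
```

```text
time_s: 10.38
eef_pos: [648.1, -44.5, 151.5]
ee_rot: [-0.135, -0.694, -0.135, 0.694]
force: [0.5, 0.4, 0.5]
grip_width: 0.998
[648.0787 -44.468  151.4502] [-0.2485  0.6414  1.17    0.      1.3311  0.939 ] (array([0.0586, 0.0001, 0.0005]), array([0.0035, 0.0005, 0.0004]))
[280.5619 237.7948] [280.2808 297.9088]
```

View pics/w6.png

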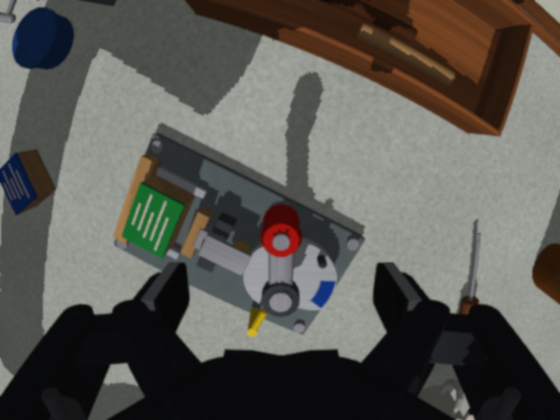

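```bash
python3 -m jog '[[[0.02,0,0.0005,0,0,0],[0.02,0,0,0,0,0],[0.0186,0,0,0,0,0],[0,0,0,0,0,0],[0,0,0,0,0,0]]]' && python3 -m jog '[[[0,0,0,0,0,0],[0,0,0,0,0,0],[0,0,0,0,0,0],[0,0,0,0,0,0],[0,0,0,0,0,0],[0,0,0,0,0,0],[0,0,0,0,0,0],[0,0,0,0,0,0]]]' 255 25
```

```text
time_s: 11.05
eef_pos: [648.3, -45.2, 94.1]
ee_rot: [0.134, 0.695, 0.133, -0.694]
force: [0.5, 0.5, -0.0]
grip_width: 0.998
time_s: 12.05
eef_pos: [648.1, -45.4, 93.7]
ee_rot: [0.133, 0.695, 0.133, -0.694]
force: [0.1, -1.9, 5.9]
grip_width: 0.29
```

```bash
python3 -m jog '[[[0,-0.0056,0.00022,-0.08,0,0],[0,-0.0056,0.00022,-0.08,0,0],[0,-0.0056,0.00022,-0.08,0,0],[0,-0.0056,0.00022,-0.08,0,0],[0,-0.0056,0.00022,-0.08,0,0],[0,-0.0056,0.00022,-0.08,0,0]]]'
cat >> h.py <<'E'
SH=np.array([582.5,-70.9])
def rep():
    s=ctrl.sense();m=rot(s).as_matrix();d=s["eef_pos"][:2]-SH
    th=np.arctan2(d[1],d[0])%(2*np.pi);psi=np.arctan2(m[1,1],m[0,1])
    f=s["force"][:2];u=d/np.hypot(*d);print("th %.3f r %.1f psi+90 %.3f z %.1f  Frad %.1f Ftan %.1f Fz %.1f j6 %.2f t %.1f g %.3f"%(th,np.hypot(*d),psi+np.pi/2,s["eef_pos"][2],f@u,f@[-u[1],u[0]],s["force"][2],s["joints"][5],s["time_s"],s["grip_width"]))
E
python3 -c "
from h import *;rep()"
```

```text
time_s: 12.8
eef_pos: [629.8, -18.5, 93.8]
ee_rot: [0.296, 0.644, 0.294, -0.641]
force: [6.3, -2.9, 3.1]
grip_width: 0.29
th 0.836 r 70.6 psi+90 0.862 z 93.8  Frad 2.1 Ftan -6.6 Fz 3.1 j6 0.49 t 12.8 g 0.290
```

```bash
python3 -m jog '[[[0,-0.0056,0.00022,-0.08,0,0],[0,-0.0056,0.00022,-0.08,0,0],[0,-0.0056,0.00022,-0.08,0,0],[0,-0.0056,0.00022,-0.08,0,0],[0,-0.0056,0.00022,-0.08,0,0],[0,-0.0056,0.00022,-0.08,0,0],[0,-0.0056,0.00022,-0.08,0,0],[0,-0.0056,0.00022,-0.08,0,0]]]'
python3 -c "
from h import *;rep()
c=vision.capture('top');i=cv2.cvtColor(c['image'],cv2.COLOR_RGB2BGR);cv2.imwrite('pics/t7.png',cv2.resize(i[165:255,205:325],None,fx=6.6,fy=6.6,interpolation=cv2.INTER_CUBIC))
c=vision.capture('wrist');i=cv2.cvtColor(c['image'],cv2.COLOR_RGB2BGR);cv2.imwrite('pics/w7.png',i)"
```

```text
time_s: 13.8
eef_pos: [589.3, -0.5, 93.8]
ee_rot: [0.483, 0.518, 0.482, -0.515]
force: [8.0, 2.8, 0.7]
grip_width: 0.29
th 1.474 r 70.8 psi+90 1.502 z 93.8  Frad 3.6 Ftan -7.6 Fz 0.7 j6 -0.13 t 13.8 g 0.290
```

View pics/t7.png

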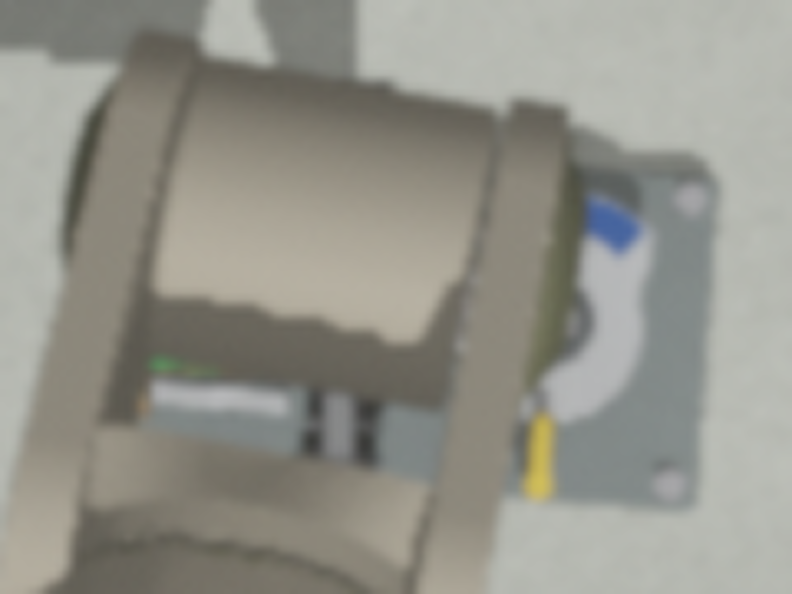

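View pics/w7.png

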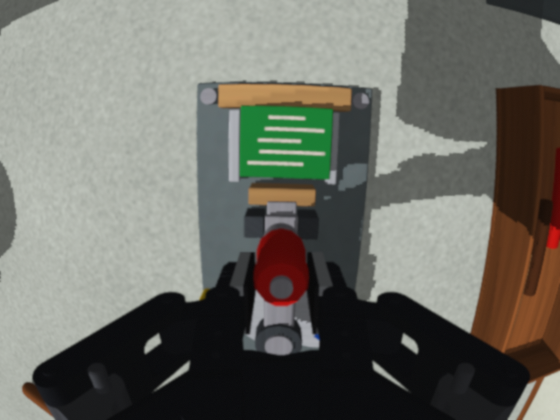

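```bash
python3 -m jog '[[[0,-0.0056,0.00022,-0.08,0,0],[0,-0.0056,0.00022,-0.08,0,0],[0,-0.0056,0.00022,-0.08,0,0],[0,-0.0056,0.00022,-0.08,0,0],[0,-0.0056,0.00022,-0.08,0,0],[0,-0.0056,0.00022,-0.08,0,0],[0,-0.0056,0.00022,-0.08,0,0]]]'
python3 -c "
from h import *;rep()"
python3 -m jog '[[[0,-0.0056,0.00022,-0.08,0,0],[0,-0.0056,0.00022,-0.08,0,0],[0,-0.0056,0.00022,-0.08,0,0],[0,-0.0056,0.00022,-0.08,0,0],[0,-0.0056,0.00022,-0.08,0,0],[0,-0.0056,0.00022,-0.08,0,0],[0,-0.0056,0.00022,-0.08,0,0]]]'
python3 -c "
from h import *;rep()
c=vision.capture('top');i=cv2.cvtColor(c['image'],cv2.COLOR_RGB2BGR);cv2.imwrite('pics/t8.png',cv2.resize(i[165:255,205:325],None,fx=6.6,fy=6.6,interpolation=cv2.INTER_CUBIC))
c=vision.capture('wrist');i=cv2.cvtColor(c['image'],cv2.COLOR_RGB2BGR);cv2.imwrite('pics/w8.png',i)"
```

```text
time_s: 14.78
eef_pos: [551.7, -7.2, 93.8]
ee_rot: [0.607, 0.366, 0.605, -0.362]
force: [10.9, 12.3, 0.5]
grip_width: 0.296
th 2.022 r 70.7 psi+90 2.061 z 93.8  Frad 6.4 Ftan -15.1 Fz 0.5 j6 -0.72 t 14.8 g 0.296
time_s: 15.65
eef_pos: [523.1, -32.7, 93.8]
ee_rot: [0.684, 0.185, 0.683, -0.18]
force: [7.7, 23.2, 6.5]
grip_width: 0.29
th 2.570 r 70.7 psi+90 2.620 z 93.8  Frad 6.1 Ftan -23.7 Fz 6.5 j6 -1.34 t 15.7 g 0.290
```

View pics/t8.png

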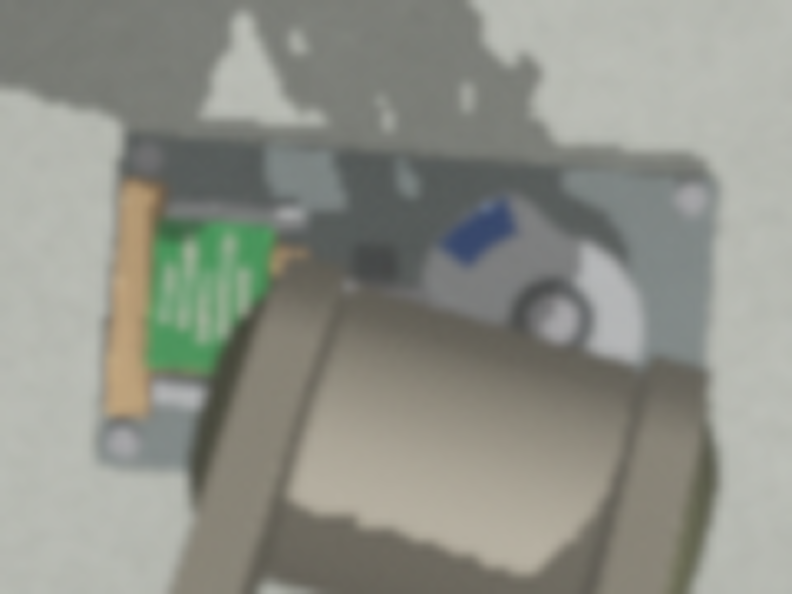

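View pics/w8.png

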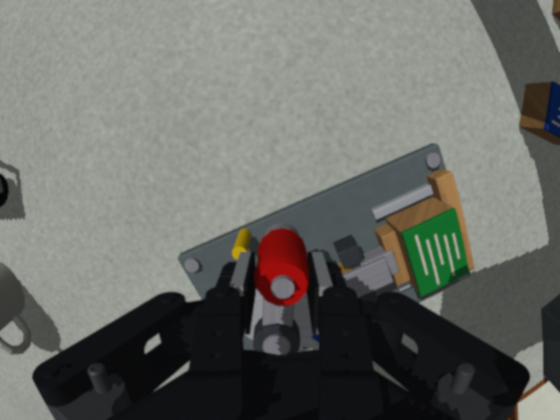

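```bash
python3 - <<'E'
from h import *
c=vision.capture("top")
f=lambda x,y,z:pix2w(c,(205+(x+.5)/6.6-.5,165+(y+.5)/6.6-.5),z)
for z in (25,40,55):
  for p in((498,204),(453,257),(480,232)):
    d=f(*p,z)[:2]-SH;print(z,p,np.hypot(*d),np.arctan2(d[1],d[0]))
E
```

```text
25 (498, 204) 52.04468097651958 0.36982635857482604
25 (453, 257) 46.202806782492246 0.9055633588344948
25 (480, 232) 45.9019997398355 0.5989100582599196
40 (498, 204) 50.661353471382604 0.3847900385285916
40 (453, 257) 45.38852273345234 0.9281184922079936
40 (480, 232) 44.79126027425866 0.6190861135129626
55 (498, 204) 49.2900048340566 0.40059006313106876
55 (453, 257) 44.59816557777457 0.9514853040458402
55 (480, 232) 43.699676580150616 0.6402791256677682
```

```bash
python3 -m jog '[[[0,-0.0056,0.00022,-0.08,0,0],[0,-0.0056,0.00022,-0.08,0,0],[0,-0.0056,0.00022,-0.08,0,0],[0,-0.0056,0.00022,-0.08,0,0],[0,-0.0056,0.00022,-0.08,0,0],[0,-0.0056,0.00022,-0.08,0,0],[0,-0.0056,0.00022,-0.08,0,0]]]'
python3 -c "
from h import *;rep()"
python3 -m jog '[[[0,-0.0042,0.00013,-0.06,0,0],[0,-0.0042,0.00013,-0.06,0,0],[0,0,0,0,0,0],[0,0,0,0,0,0]]]'
python3 -c "
from h import *;rep()
c=vision.capture('top');i=cv2.cvtColor(c['image'],cv2.COLOR_RGB2BGR);cv2.imwrite('pics/t9.png',cv2.resize(i[165:255,205:325],None,fx=6.6,fy=6.6,interpolation=cv2.INTER_CUBIC))"
```

```text
time_s: 16.68
eef_pos: [511.9, -71.9, 93.6]
ee_rot: [0.706, -0.013, 0.708, 0.015]
force: [-5.2, 9.2, 10.6]
grip_width: 0.294
th 3.156 r 70.7 psi+90 3.181 z 93.6  Frad 5.0 Ftan -9.3 Fz 10.6 j6 -1.98 t 16.7 g 0.294
time_s: 17.18
eef_pos: [512.7, -81.6, 93.6]
ee_rot: [0.704, -0.055, 0.706, 0.056]
force: [-6.4, 1.6, 10.8]
grip_width: 0.293
th 3.294 r 70.6 psi+90 3.298 z 93.6  Frad 6.1 Ftan -2.6 Fz 10.8 j6 -2.11 t 17.2 g 0.293
```

View pics/t9.png

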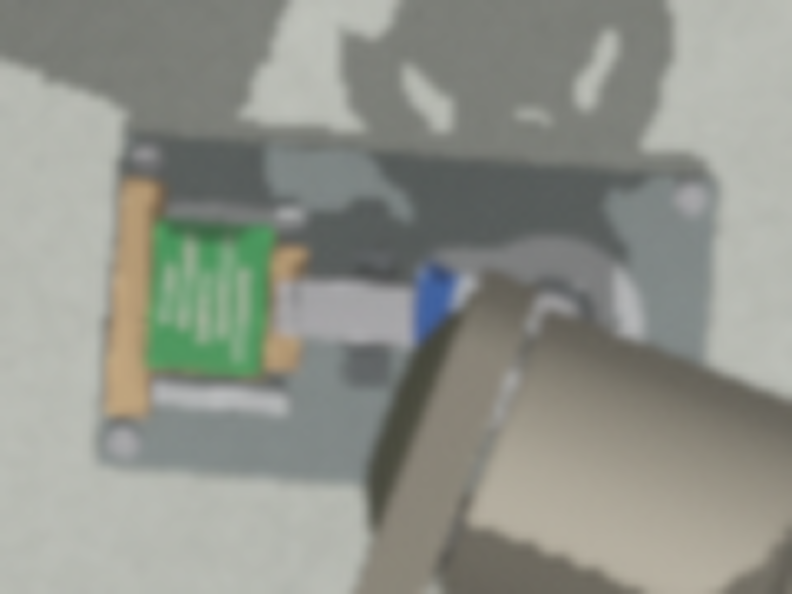

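```bash
python3 -m jog '[[[0,-0.0042,0.00013,-0.06,0,0],[0,-0.0035,0.0001,-0.05,0,0],[0,0,0,0,0,0],[0,0,0,0,0,0]]]'
python3 -c "
from h import *;rep()
c=vision.capture('top');i=cv2.cvtColor(c['image'],cv2.COLOR_RGB2BGR);cv2.imwrite('pics/t10.png',cv2.resize(i[190:235,245:305],None,fx=12,fy=12,interpolation=cv2.INTER_CUBIC))
f=lambda x,y,z:pix2w(c,(205+(x+.5)/6.6-.5,165+(y+.5)/6.6-.5),z)
d=f(430,265,40)[:2]-SH;print(np.hypot(*d),1.476-np.arctan2(d[1],d[0]))"
```

```text
time_s: 17.73
eef_pos: [514.3, -89.0, 93.6]
ee_rot: [0.7, -0.094, 0.702, 0.095]
force: [-7.1, 1.4, 11.1]
grip_width: 0.288
th 3.402 r 70.6 psi+90 3.409 z 93.6  Frad 6.5 Ftan -3.2 Fz 11.1 j6 -2.23 t 17.7 g 0.288
51.203056427344066 0.40040653538774174
```

View pics/t10.png

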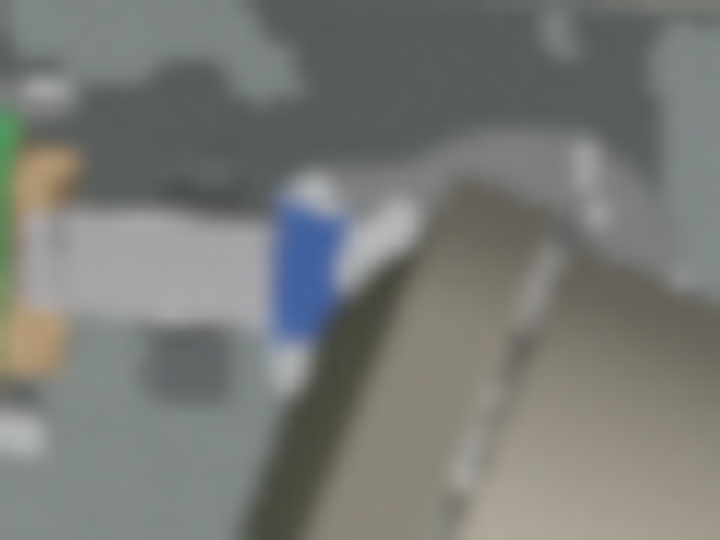

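```bash
python3 -m jog '[[[0,0,0,0,0,0],[0,0,0,0,0,0],[0,0,0,0,0,0],[0,0,0,0,0,0],[0,0,0,0,0,0],[0,0,0,0,0,0]]]' 0 && python3 -m jog '[[[-0.02,0,0,0,0,0],[-0.04,0,0,0,0,0],[-0.06,0,0,0,0,0],[-0.04,0,-0.05,0,0,0],[0,0,-0.06,0,0,0],[0,0,-0.06,0,0,0],[0,0,0,0,0,0],[0,0,0,0,0,0]]]'
python3 -c "
from h import *;rep()
c=vision.capture('top');i=cv2.cvtColor(c['image'],cv2.COLOR_RGB2BGR);cv2.imwrite('pics/t11.png',cv2.resize(i[165:255,205:325],None,fx=6.6,fy=6.6,interpolation=cv2.INTER_CUBIC));cv2.imwrite('pics/t11f.png',i)
c=vision.capture('wrist');i=cv2.cvtColor(c['image'],cv2.COLOR_RGB2BGR);cv2.imwrite('pics/w11.png',i)"
```

```text
time_s: 18.52
eef_pos: [515.3, -89.5, 93.4]
ee_rot: [0.701, -0.094, 0.701, 0.094]
force: [0.4, -0.7, 0.5]
grip_width: 0.996
time_s: 19.52
eef_pos: [352.9, -134.3, 252.7]
ee_rot: [0.701, -0.094, 0.701, 0.094]
force: [1.5, -0.6, -1.0]
grip_width: 0.997
th 3.411 r 238.2 psi+90 3.409 z 252.7  Frad -1.2 Ftan 0.9 Fz -1.0 j6 -2.51 t 19.5 g 0.997
```

View pics/t11.png

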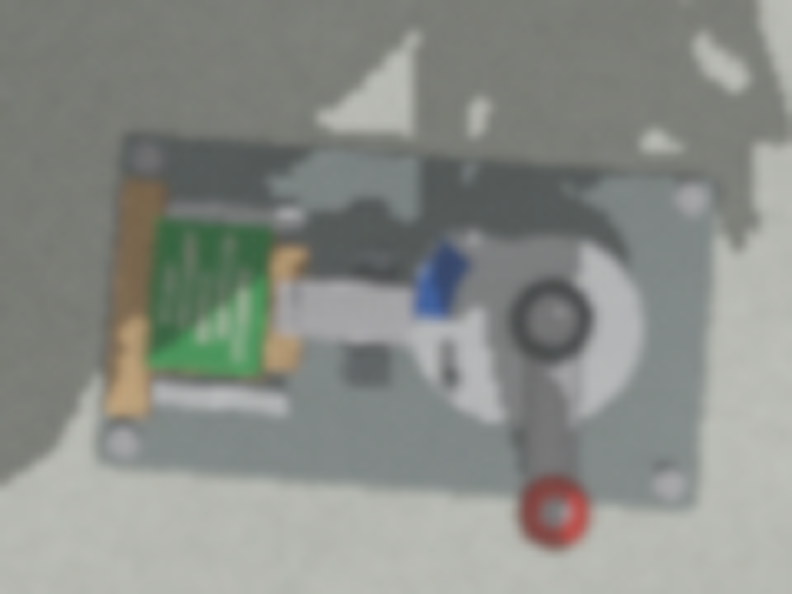

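View pics/w11.png

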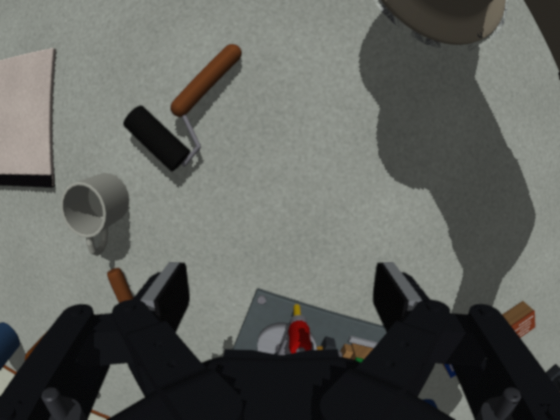

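View pics/t11f.png

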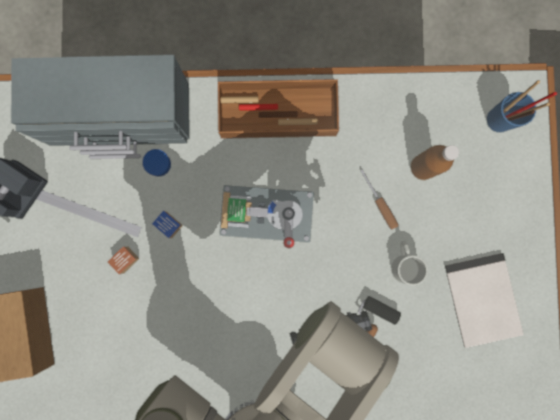

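```bash
python3 - <<'E'
from h import *
c=vision.capture("top");i=cv2.cvtColor(c['image'],cv2.COLOR_RGB2BGR);cv2.imwrite('pics/t12.png',cv2.resize(i[190:250,245:310],None,fx=10,fy=10,interpolation=cv2.INTER_CUBIC))
f=lambda x,y,z:pix2w(c,(205+(x+.5)/6.6-.5,165+(y+.5)/6.6-.5),z)
for p,z in(((553,511),123),((440,282),40),((446,240),40),((430,318),40)):
    d=f(*p,z)[:2]-SH;print(p,np.hypot(*d),np.arctan2(d[1],d[0])%6.283)
for p in((153,222),(276,228),(266,375),(147,370)):print(f(*p,52))
E
```

```text
(553, 511) 69.53356258153156 3.0995006008931663
(440, 282) 45.074451637295915 1.163832418154341
(446, 240) 51.42465902435186 0.856708858915326
(430, 318) 45.593852233062506 1.4759904812388605
[623.75319866  77.2578447   52.        ]
[620.684814    31.31728525  52.        ]
[565.79361802  35.82175272  52.        ]
[568.42809131  80.16109352  52.        ]
```

View pics/t12.png

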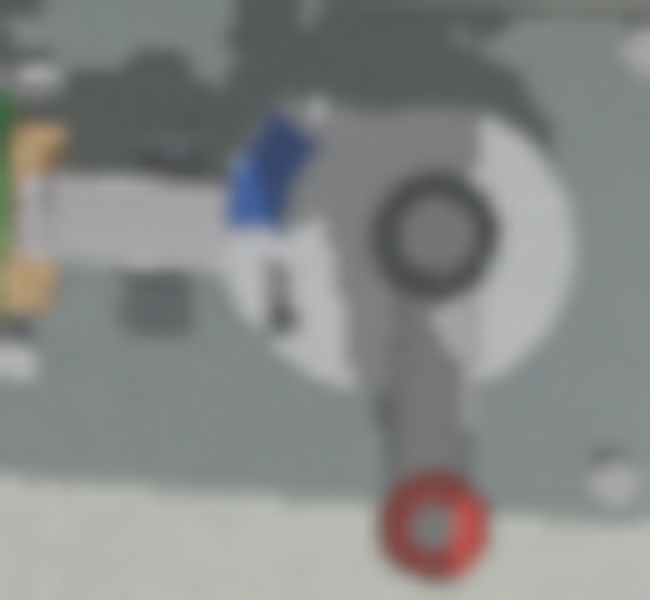

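The knob has come back from about 3.40 to 3.10 rad, and the roller is now at the leading edge of the blue sector (row 230 in the crop). I'll check whether it is creeping or at rest.

```bash
python3 -m jog '[[[0,0,0,0,0,0],[0,0,0,0,0,0],[0,0,0,0,0,0],[0,0,0,0,0,0],[0,0,0,0,0,0],[0,0,0,0,0,0],[0,0,0,0,0,0],[0,0,0,0,0,0]]]'; python3 - <<'E'
from h import *
c=vision.capture("top");i=cv2.cvtColor(c['image'],cv2.COLOR_RGB2BGR);cv2.imwrite('pics/t13.png',cv2.resize(i[190:250,245:310],None,fx=10,fy=10,interpolation=cv2.INTER_CUBIC))
E
```

```text
time_s: 20.68
eef_pos: [352.5, -134.2, 252.4]
ee_rot: [0.701, -0.094, 0.701, 0.094]
force: [-0.4, -0.3, -0.5]
grip_width: 0.997
```

View pics/t13.png

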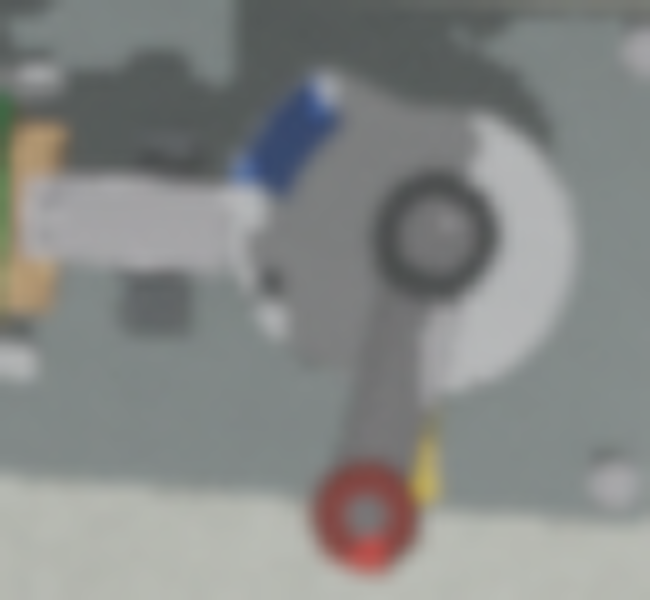

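The crank is still drifting back, at about 0.2 rad/s. I'll see where it settles, then grip it again and release it in small stages.

```bash
cat >> h.py <<'E'
def crop(name,box=(165,260,205,325),k=6):
    c=vision.capture("top");i=cv2.cvtColor(c['image'],cv2.COLOR_RGB2BGR)
    cv2.imwrite(f'pics/{name}.png',cv2.resize(i[box[0]:box[1],box[2]:box[3]],None,fx=k,fy=k,interpolation=cv2.INTER_CUBIC))
    h=cv2.cvtColor(c["image"],cv2.COLOR_RGB2HSV);m=((h[...,0]<8)|(h[...,0]>172))&(h[...,1]>130)
    m[:150]=0;m[270:]=0;m[:,:200]=0;m[:,330:]=0
    v,u=np.nonzero(m);lab=None
    if len(u)>5:
        w=pix2w(c,(u.mean(),v.mean()),105)[:2]-SH;print("knob n",len(u),"r %.1f th %.3f"%(np.hypot(*w),np.arctan2(w[1],w[0])%6.2832))
    b=(h[...,0]>105)&(h[...,0]<125)&(h[...,1]>130);b[:165]=0;b[255:]=0;b[:,:240]=0;b[:,325:]=0
    v,u=np.nonzero(b)
    if len(u)>5:
        w=pix2w(c,(u.mean(),v.mean()),38)[:2]-SH;print("blue n",len(u),"r %.1f th %.3f rel roller %.3f"%(np.hypot(*w),np.arctan2(w[1],w[0]),np.arctan2(w[1],w[0])-1.476))
    print("t",ctrl.sense()["time_s"])
E
python3 -c "
from h import *
crop('t14')"
python3 -m jog '[[[0,0,0,0,0,0],[0,0,0,0,0,0],[0,0,0,0,0,0],[0,0,0,0,0,0],[0,0,0,0,0,0],[0,0,0,0,0,0],[0,0,0,0,0,0],[0,0,0,0,0,0],[0,0,0,0,0,0],[0,0,0,0,0,0],[0,0,0,0,0,0],[0,0,0,0,0,0]]]' >/dev/null;python3 -c "
from h import *
crop('t15')"
```

```text
knob n 6 r 77.2 th 2.899
t 20.775
knob n 6 r 77.2 th 2.899
t 22.325
```

View pics/t15.png

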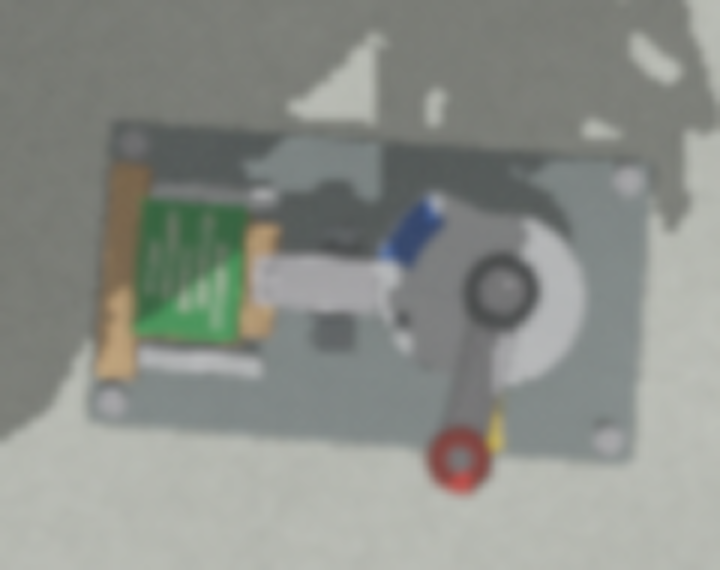

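```bash
python3 - <<'E'
from h import *
np.set_printoptions(precision=4,suppress=True)
c=vision.capture("top")
w=pix2w(c,(205+460.5/6-.5,165+459.5/6-.5),123);d=w[:2]-SH;th=np.arctan2(d[1],d[0])%6.283;print(w,np.hypot(*d),th)
for z in(25,40):
  for p in((387,255),(432,200)):
    q=pix2w(c,(205+(p[0]+.5)/6-.5,165+(p[1]+.5)/6-.5),z)[:2]-SH;print(z,np.hypot(*q),np.arctan2(q[1],q[0])-1.476)
t=[SH[0]+70.5*np.cos(th),SH[1]+70.5*np.sin(th)];print(t)
print(moveto([*t,160],Rd(th-np.pi/2)))
E
```

```text
[515.4103 -51.6582 123.    ] 69.79446548052891 2.8622833606123734
25 50.86819167802932 -0.3026008146399901
25 50.7025074162907 -0.900155299403161
40 50.27355908334803 -0.2817035530187444
40 49.50903652396798 -0.8821572151071464
[np.float64(514.7321506666705), np.float64(-51.463729865657186)]
(array([0.0924, 0.0368, 0.1784]), array([ 0.547, -0.   ,  0.   ]))
```

```bash
python3 -m jog '[[[0,0.009,0.0446,0,0,0],[0,0.009,0.0446,0,0,0],[0,0.0094,0.0446,0,0,0],[0,0.0094,0.0446,0,0,0],[0,0,0,0.182,0,0],[0,0,0,0.182,0,0],[0,0,0,0.183,0,0],[0.05,0,0,0,0,0],[0.042,0,0,0,0,0],[0,0,0,0,0,0],[0,0,0,0,0,0]]]' 0; python3 - <<'E'
from h import *
np.set_printoptions(precision=4,suppress=True)
s=ctrl.sense();c=vision.capture("wrist");i=cv2.cvtColor(c["image"],cv2.COLOR_RGB2BGR);cv2.imwrite("pics/w16.png",i)
t=[514.7,-51.5];print(s["eef_pos"],moveto([*t,94],Rd(2.862-np.pi/2)),w2wrist(c,s,(515.2,-51.6,123)))
E
```

```text
time_s: 23.75
eef_pos: [515.6, -51.7, 162.2]
ee_rot: [0.701, 0.098, 0.699, -0.099]
force: [0.2, -0.3, 0.1]
grip_width: 0.999
[515.6297 -51.7328 162.1839] (array([ 0.0684, -0.    , -0.0013]), array([0.0004, 0.0033, 0.0002])) [282.0767 232.3903]
```

View pics/w16.png

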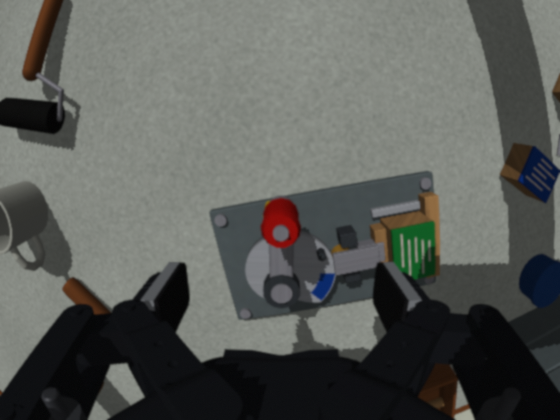

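```bash
python3 -m jog '[[[0.03,0,0,0,0,0],[0.03,0,0,0,0,0],[0.0085,0,-0.001,0,0,0],[0,0,0,0,0,0],[0,0,0,0,0,0]]]' && python3 -m jog '[[[0,0,0,0,0,0],[0,0,0,0,0,0],[0,0,0,0,0,0],[0,0,0,0,0,0],[0,0,0,0,0,0],[0,0,0,0,0,0]]]' 158 25;  python3 -c "
from h import *
rep()"
```

```text
time_s: 24.42
eef_pos: [514.6, -51.4, 93.4]
ee_rot: [0.701, 0.098, 0.699, -0.099]
force: [-0.9, 0.2, 0.3]
grip_width: 0.999
time_s: 25.18
eef_pos: [513.8, -51.2, 91.9]
ee_rot: [0.7, 0.098, 0.7, -0.098]
force: [-0.4, -1.1, -0.3]
grip_width: 0.384
th 2.863 r 71.5 psi+90 2.862 z 91.9  Frad 0.1 Ftan 1.1 Fz -0.3 j6 -1.62 t 25.2 g 0.384
```

```bash
python3 -m jog '[[[0,-0.0042,0.00013,-0.06,0,0],[0,-0.0042,0.00013,-0.06,0,0],[0,-0.0042,0.00013,-0.06,0,0],[0,-0.0042,0.00013,-0.06,0,0],[0,-0.0042,0.00013,-0.06,0,0],[0,-0.0042,0.00013,-0.06,0,0],[0,0,0,0,0,0]]]';  python3 -c "
from h import *
rep()";python3 -m jog '[[[0,-0.0042,0.00013,-0.06,0,0],[0,-0.0042,0.00013,-0.06,0,0],[0,0,0,0,0,0],[0,0,0,0,0,0],[0,0,0,0,0,0]]]';  python3 -c "
from h import *
rep()"
```

```text
time_s: 26.05
eef_pos: [511.3, -76.0, 91.9]
ee_rot: [0.706, -0.028, 0.707, 0.029]
force: [-0.7, 2.6, 0.6]
grip_width: 0.38
th 3.213 r 71.4 psi+90 3.222 z 91.9  Frad 0.5 Ftan -2.7 Fz 0.6 j6 -2.03 t 26.1 g 0.380
time_s: 26.68
eef_pos: [512.6, -84.5, 91.9]
ee_rot: [0.704, -0.071, 0.704, 0.071]
force: [-0.6, 1.2, 0.7]
grip_width: 0.38
th 3.333 r 71.3 psi+90 3.342 z 91.9  Frad 0.4 Ftan -1.3 Fz 0.7 j6 -2.16 t 26.7 g 0.380
```

```bash
python3 -m jog '[[[0,-0.0028,0.00006,-0.04,0,0],[0,-0.0028,0.00006,-0.04,0,0],[0,-0.0028,0.00006,-0.04,0,0],[0,-0.0028,0.00006,-0.04,0,0],[0,0,0,0,0,0],[0,0,0,0,0,0],[0,0,0,0,0,0]]]';  python3 -c "
from h import *
rep();crop('t17',(190,250,245,310),10)";python3 -m jog '[[[0,0.002,0,0,0,0],[0,0,0,0,0,0],[0,0,0,0,0,0],[0,0,0,0,0,0],[0,0,0,0,0,0],[0,0,0,0,0,0]]]';  python3 -c "
from h import *
rep();crop('t18',(190,250,245,310),10)"
```

```text
time_s: 27.55
eef_pos: [515.7, -95.3, 91.9]
ee_rot: [0.696, -0.127, 0.696, 0.127]
force: [-0.5, -0.4, 0.4]
grip_width: 0.38
th 3.492 r 71.1 psi+90 3.502 z 91.9  Frad 0.6 Ftan 0.2 Fz 0.4 j6 -2.34 t 27.6 g 0.380
blue n 27 r 44.9 th 1.485 rel roller 0.009
t 27.6
time_s: 28.35
eef_pos: [514.9, -93.4, 91.9]
ee_rot: [0.696, -0.127, 0.696, 0.127]
force: [0.3, 0.7, -0.0]
grip_width: 0.382
th 3.463 r 71.2 psi+90 3.502 z 91.9  Frad -0.5 Ftan -0.6 Fz -0.0 j6 -2.33 t 28.4 g 0.382
blue n 27 r 44.9 th 1.485 rel roller 0.009
t 28.4
```

View pics/t17.png

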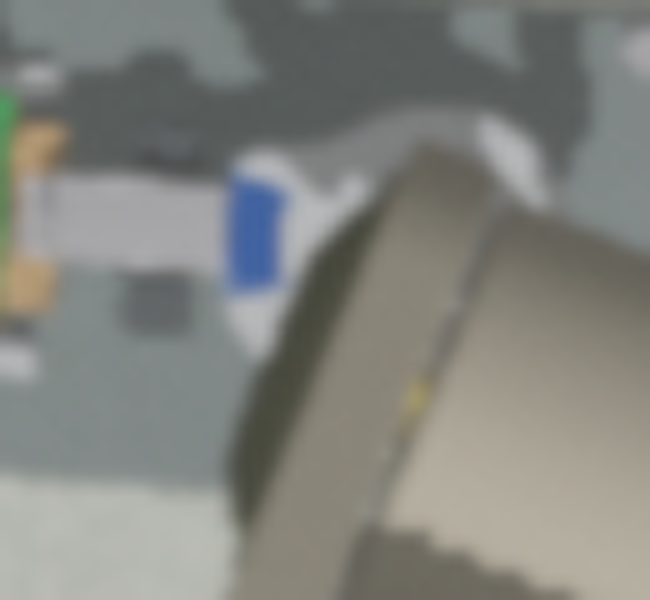

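View pics/t18.png

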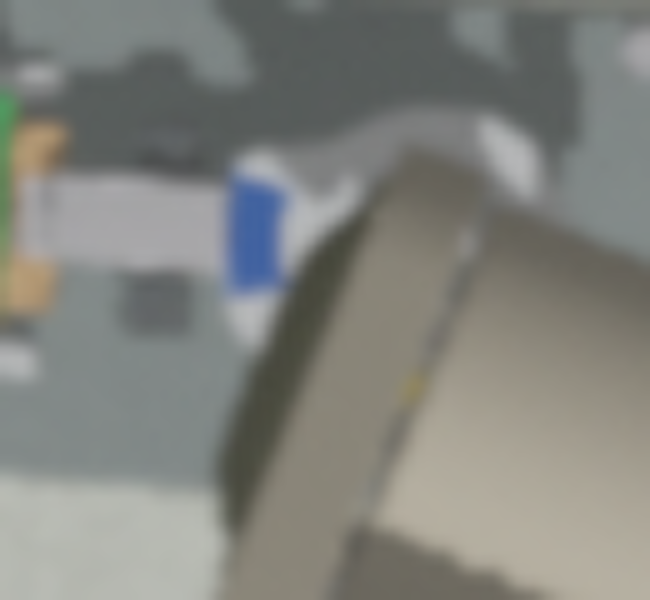

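Blue is centred on the slide (rows 178–292 against 175–270), and it didn't move when the finger backed off. I'll open part way, look, then lift.

```bash
python3 -m jog '[[[0,0,0,0,0,0],[0,0,0,0,0,0],[0,0,0,0,0,0]]]' 120;  python3 -c "
from h import *
rep();crop('t19',(190,250,245,310),10)";python3 -m jog '[[[-0.01,0,0,0,0,0],[-0.015,0,0,0,0,0],[-0.02,0,0,0,0,0],[0,0,0,0,0,0]]]';  python3 -c "
from h import *
rep();crop('t20',(190,250,245,310),10)"
```

```text
time_s: 28.78
eef_pos: [514.9, -93.4, 91.9]
ee_rot: [0.696, -0.127, 0.696, 0.127]
force: [-0.1, -0.3, -0.8]
grip_width: 0.531
th 3.463 r 71.2 psi+90 3.502 z 91.9  Frad 0.2 Ftan 0.3 Fz -0.8 j6 -2.33 t 28.8 g 0.531
blue n 27 r 44.9 th 1.485 rel roller 0.009
t 28.825
time_s: 29.32
eef_pos: [515.8, -93.7, 138.9]
ee_rot: [0.697, -0.128, 0.694, 0.126]
force: [0.1, 0.0, -0.6]
grip_width: 0.526
th 3.471 r 70.5 psi+90 3.502 z 138.9  Frad -0.1 Ftan -0.0 Fz -0.6 j6 -2.33 t 29.3 g 0.526
blue n 27 r 44.9 th 1.485 rel roller 0.009
t 29.375
```

View pics/t20.png

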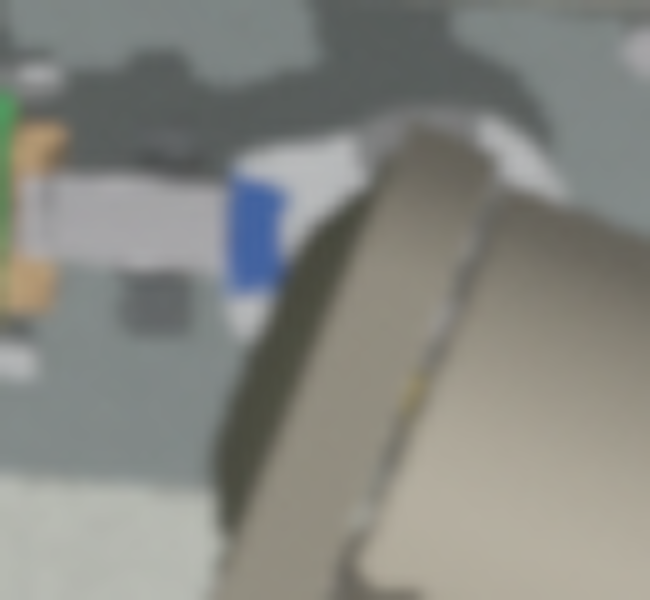

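```bash
python3 -m jog '[[[-0.04,0,0,0,0,0],[-0.05,0,0,0,0,0],[-0.03,0,-0.05,0,0,0],[0,0,-0.06,0,0,0],[0,0,-0.06,0,0,0],[0,0,0,0,0,0],[0,0,0,0,0,0],[0,0,0,0,0,0],[0,0,0,0,0,0],[0,0,0,0,0,0]]]';  python3 -c "
from h import *
rep();crop('t21')";python3 -m jog '[[[0,0,0,0,0,0],[0,0,0,0,0,0],[0,0,0,0,0,0],[0,0,0,0,0,0],[0,0,0,0,0,0],[0,0,0,0,0,0],[0,0,0,0,0,0],[0,0,0,0,0,0],[0,0,0,0,0,0],[0,0,0,0,0,0],[0,0,0,0,0,0],[0,0,0,0,0,0]]]' >/dev/null;python3 -c "
from h import *
crop('t22')
c=vision.capture('top');cv2.imwrite('pics/t22f.png',cv2.cvtColor(c['image'],cv2.COLOR_RGB2BGR))
a=-.0945
f=lambda x,y,z:pix2w(c,(205+(x+.5)/6-.5,165+(y+.5)/6-.5),z)
"
```

```text
time_s: 30.62
eef_pos: [356.2, -153.1, 256.8]
ee_rot: [0.695, -0.127, 0.696, 0.127]
force: [-0.3, -0.3, 0.4]
grip_width: 0.53
th 3.490 r 240.8 psi+90 3.503 z 256.8  Frad 0.4 Ftan 0.2 Fz 0.4 j6 -2.64 t 30.6 g 0.530
blue n 27 r 44.9 th 1.485 rel roller 0.009
t 30.675
blue n 27 r 44.9 th 1.485 rel roller 0.009
t 32.225
```

View pics/t22.png

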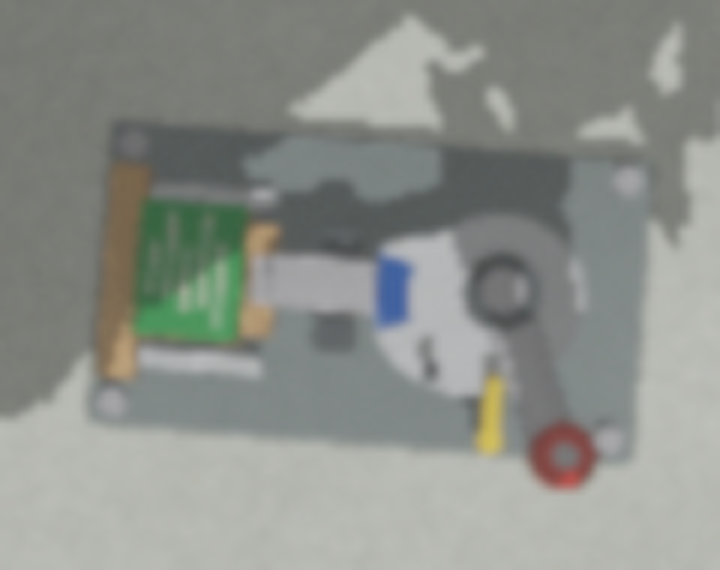

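View pics/t22f.png

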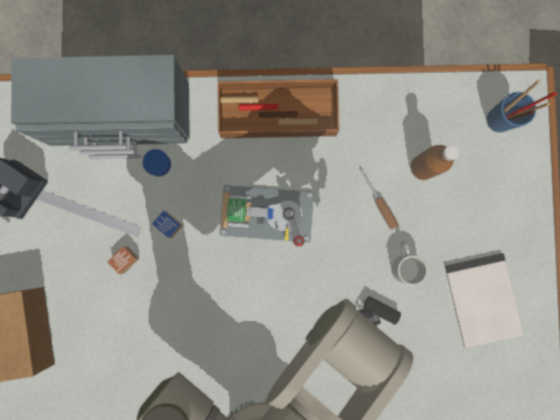

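```bash
python3 - <<'E'
from h import *
np.set_printoptions(precision=1,suppress=True)
c=vision.capture("top");h=cv2.cvtColor(c["image"],cv2.COLOR_RGB2HSV)
m=((h[...,0]>45)&(h[...,0]<80)&(h[...,1]>90)).astype(np.uint8);m[:185]=0;m[235:]=0;m[:,:215]=0;m[:,260:]=0
v,u=np.nonzero(m);b=cv2.minAreaRect(np.c_[u,v].astype(np.float32));print(b,len(u))
w=pix2w(c,(u.mean(),v.mean()),52);a=-.0945;d=w[:2]-[587.6,-17.1]
print(np.cos(a)*d[0]+np.sin(a)*d[1],-np.sin(a)*d[0]+np.cos(a)*d[1])
P=[pix2w(c,p,52) for p in cv2.boxPoints(b)]
for i in range(4):
    e=P[i]-P[i-1];print(np.hypot(*e[:2]),np.arctan2(e[1],e[0])-a)
E
```

```text
((236.31980895996094, 210.02284240722656), (15.888092041015625, 21.374114990234375), 4.085616588592529) 140
-1.9496192322974597 72.41357235647153
39.11289872911968 1.576625137661098
52.75290624077071 0.011190635509618033
39.20770703330092 -1.5655898925264822
52.72808131590143 3.1509878784194347
```

```bash
python3 -c "
from rig import workorder
print(workorder.finish_job())"
```

```text
the job is handed in; nothing more can be done
None
```

The green block is clamped against the fence with the roller on the middle of the cam's dwell. I handed the job in at about 32 s of the 72 s allowed.

**What I did:** I gripped the green block by its ends, set it down in the open nest and let go. The wrist picture showed it between the guides, with its top-face corners within about 1 px of where they should be. I then turned the crank about 3.1 rad anticlockwise to mid dwell.

**One thing went wrong:** after the first release the crank ran back about 0.5 rad, off the dwell, and stopped there. I didn't find the cause. The second time I pushed the knob with a loosely closed gripper, backed the finger off 2 mm and opened only part way before lifting.

**Last checks:**
- **Crank:** the blue sector was 0.01 rad from the roller (the dwell runs ±0.325 rad). It did not move in any of the pictures over more than 4 s after I let go.
- **Block:** it measured x ≈ -1.9 mm, y ≈ 72.4 mm and 0.01 rad off square. The x and y come from a coarse colour mask, so they are rough, but both are within limits.
- **Surroundings:** the other blocks, cup, bottle and tin looked unmoved. The arm was clear, with force readings near zero.
- **Not measured:** I could not read the clamping force at the fence directly. I infer it from the roller being on the dwell and the jaw touching the block.

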